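Load the scraper in the sharpening jig and set its clamp nut

ROBOT

A 6-joint arm with a two-finger parallel gripper is mounted at the origin on the work surface. World frame = base frame: x ahead of the robot, y to its left, z up, the work surface at z = 0. Lengths are in mm, angles in rad, forces in N, time in s.
With the tool pointing down it reaches from about 300 to 775 mm from the base axis. Payload 14.6 kg.
Tool frame: the origin (TCP) lies on the front face of the gripper's body, between the roots of the fingers; the fingertips stand 97 mm ahead of it and the grasp point (between the pads) lies 78 mm ahead of it; z points along the fingers, y is the line along which they close (so a half turn about z gives the same grasp; the last joint's range is limited). The gripper opens to 94 mm and grips with 3 to 60 N. Pads are 16 mm wide; open, the fingers measure 119 mm over their backs; the gripper's body (75 mm by 177 mm) begins 78 mm behind the grasp point.
Start: joints at [1.159, 0.3, 1.521, -0, 1.321, -0.067], TCP at [185.902, 517.62, 302.646] pointing down, gripper open.
Joint ranges: [-3.03, 3.03], [-0.79, 2.21], [0.23, 2.52], [-1.04, 4.18], [0, 3.07], [-2.55, 2.55]. Speed limits (rad/s): [2.22, 2.22, 2.57, 3.14, 3.14, 3.14].

INTERFACE

Orientations are given as [roll, pitch, yaw] about the fixed x, y, z axes, in that order (R = Rz(yaw) Ry(pitch) Rx(roll)).
In Python, from cell import * gives the robot as it stands.
- The arm moves only by the tool carry_out, never from a script. Its arguments are lists of equal length, an entry for each row: "slide": the shift along the world's x, y, z scaled (see below), a list of three; "dr": the turn, a rotation vector about the world's x, y, z scaled (see below), a list of three; "gripper": the opening in per cent of the stroke, from 0 (shut) to 100 (fully open). A call has 1 to 10 rows; each row is the pose to reach, as a shift and turn from the pose commanded when the call began, turning the shorter way round; what a row does not reach only later rows make up. The controller multiplies each number of a shift by 0.25 m and each number of a turn by 360 degrees. A row lasts 1/12 s, in which the tool goes at most 41.7 mm and 7.16 degrees, less where a joint would pass 70% of its speed; a pose out of reach is approached as far as the arm can. A call with a number of a shift or a turn outside -1 to 1 is refused whole. A call with a gripper value outside its range is refused whole. The fingers move at their own pace and stop on an object; "newtons" is the grip in N (left out, the last holds). Time passes only in rows, so rows that repeat a pose let the fingers close. It gives the time, the measured TCP pose, the force, the opening and the grip force at its end, in the units of the state.
- read_state(): the state, without advancing time (a new reading comes with each control period).
- camera(name): name is "side" or "top" or "wrist"; returns the picture (384x512x3 uint8, red, green, blue); there is no depth.
- camera_model(name): a dict with "vfov" (degrees; the focal length in pixels is half the picture's height over the tangent of half this angle, whatever the lens; pixels are square), "cx", "cy" (the principal point, pixels), "k1" (the pictures are not rectified: a ray, as slopes to the right and down, at radius r is drawn at 1 + k1 r^2 times it, then the intrinsics apply), "R" (3x3) and "t" (3): a world point X has camera coordinates R X + t. Camera axes: x right, y down, z forward; pixel columns grow to the right and rows downward; lengths in mm; the calibration is good to about 2 mm. A picture is of the moment at which its call begins: read the wrist's pose just before it. camera_model takes no time and is no camera call; for the wrist camera it gives the pose at the moment of the call.
- sign_off(): hands the job in; it is judged then, once.
The state is a dict: "clock": time; "joints": joint angles; "qd": joint speeds; "effort": joint torques, N m; "eef_pos": TCP position; "eef_rot": TCP orientation; "wrist_force": force on the tool from outside, world axes, zero at the start; "moment": the same for the moment, N m; "finger_gap": finger opening in mm; "finger_force": force on a finger pad.
Only numpy, scipy, OpenCV 4.12 (cv2) and the standard library are available. Lean on these libraries where they do the work, as an engineer would, in place of code of your own. Each camera call takes 0.05 s, during which the arm holds its last target. There are 200 camera calls.

TASK

Take the wooden-gripped scraper out of the rack and set it upright on edge, fully home, in the slot of the sharpening jig, and let go of it. Then screw the jig's knurled nut down clockwise until it bottoms, back it off a quarter turn so that the blade can still be slid for setting, and finish there while still holding the nut still between the fingers. Leave the template and everything else on the bench where they are.

Things in the scene. Friction and masses are not known exactly. Their poses are not given: they have to be found in the camera images.
- scraper: The hand scraper to be loaded: a steel plate 100 mm long (its x), 4 mm thick (its y) and 45 mm high, with a dark wooden grip on its upper edge, 84 mm long, 18 mm thick, from 45 to 80 mm above the origin, centred on the plate. About 0.18 kg. Origin: middle of the plate's lower edge. At the start it stands upright on edge in one of the rack's two slots, its lower edge 12 mm above the bench (20 mm deep in the slot).
- rack: Fixed pale wooden rack block, 135 mm (its x) by 125 mm (its y), 32 mm high, with two open-topped slots 108 by 6 mm along its x, 40 mm either side of its middle, 20 mm deep. Origin: centre of its underside on the bench. One slot holds the scraper, the other the template.
- jig: Fixed sharpening jig: steel base plate 150 by 150 by 12 mm. At its y = -50 mm stands an aluminium block, 130 mm (x) by 34 mm (y), top 45 mm above the bench, with the slot for the scraper. At its y = +50 mm is the knurled clamp nut on an upright stud, over a steel strap whose top is 40 mm above the bench. Origin: centre of the base plate's underside on the bench.
- slot (a point): Centre of the floor of the jig's slot, 17 mm above the bench; same axes as the jig. The open-topped slot is 108 mm long (x), 6.4 mm wide (y) and 28 mm deep, its mouth widened by a chamfer of about 2.5 mm all round. With the scraper fully home, the scraper's origin is here (4 mm play either way lengthwise, 1.2 mm sideways) and its grip reaches from 62 to 97 mm above the bench. Either end may point either way.
- clamp_nut: Knurled steel clamp nut on the jig: upright cylinder, 40 mm diameter (42 over the knurl), 34 mm high, closed top with a small radial index bar that turns with it (along the jig's +x when bottomed). Origin: on the axis at its underside, 40 mm above the bench when bottomed; grip about 25 mm above the origin. This frame rises and sinks with the nut but does not turn: it keeps the jig's axes.
- nut_turn (a joint): How far the clamp nut is unscrewed, in rad: 0 when bottomed on the strap (a hard stop), growing anticlockwise seen from above (range 0 to 6). It tightens clockwise, sinking 1 mm per rad; it is already started on its stud, 2.6 to 4.2 rad from the bottom. The thread's friction is about 0.08 N m and the nut stays where it is left. A quarter turn backed off is 1.57.
- template: A bare steel template plate without a grip in the rack's other slot, 90 mm long, 4 mm thick, 50 mm high with a 35 mm tab up to 72 mm: to be left there. Origin: middle of its lower edge.
- oiler: Grey plastic oil bottle, 48 mm in diameter, 120 mm high, beyond the work: leave alone. Origin: centre of its underside.
- disc: Spare grinding disc lying flat, 115 mm in diameter, 6 mm thick: leave alone. Origin: centre of its underside.
- washer: Thick steel washer lying flat near the robot, 36 mm in diameter, 8 mm thick: leave alone. Origin: centre of its underside.
- wrench: Steel wrench lying on the bench, far left: leave alone. Its x runs along it.
- screwdriver: Screwdriver lying on the bench, right: leave alone. Its x runs along it, tip at +x.
- hammer: Hammer lying on the bench, left: leave alone. Its x runs along it, head at +x.
- tin: Open aluminium cup, 70 mm in diameter, 90 mm high, far right: leave alone. Origin: centre of its underside.
Things that resemble listed ones, but are neither listed nor needed, are in the scene too. Of the things like the jig, leave any that is pink; of the rest the larger one is meant.

How it is judged:
By the outcome, as a careful person would: the job done as asked, in the order asked, and still so for the second after the job is handed in, while the arm keeps its last pose, push and grip.
It also fails if it takes over 72 s, if anything falls off the work surface, if the arm or the gripper's body presses on something with over 40 N, if the wrist force passes 120 N, or if a joint passes its speed limit or range.

## Working session

There is one attempt and no reset: what is moved stays moved. The work goes in short steps, Python scripts to look and compute and a tool call to move; the robot and the scene stay as the last step left them, time stands still between calls to the robot, and variables do not carry over. Pictures are saved under pics/ and viewed, at most 10 in all, crops included, and the job is handed in when it is done.

Besides the shell and the picture viewer there is one more tool, called after "Call:" as name(argument=value, ...) on one line, values as JSON. carry_out: Moves the arm, as the interface text tells. Its arguments: {"type":"object","properties":{"slide":{"type":"array","items":{"type":"array","items":{"type":"number","minimum":-1,"maximum":1}}},"dr":{"type":"array","items":{"type":"array","items":{"type":"number","minimum":-1,"maximum":1}}},"gripper":{"type":"array","items":{"type":"number"}},"newtons":{"type":"number"}},"required":["slide","dr","gripper"]}

```bash
mkdir -p pics; ls; python3 - <<'E'
from cell import *
import cv2,numpy as np
s=read_state(); print(s)
ims=[camera(n) for n in("top","side")]
for n,i in zip(("top","side"),ims):
    cv2.imwrite(f"pics/{n}0.png",i[:,:,::-1]); cv2.imwrite(f"pics/{n}0b.png",cv2.resize(i[:,:,::-1],(800,600),interpolation=cv2.INTER_CUBIC))
    print(n,camera_model(n))
print(camera_model("wrist"))
E
```

```text
pics
{'clock': 0.0, 'joints': array([ 1.15938599e+00,  3.00477808e-01,  1.52160713e+00,  1.72695247e-05,
        1.32071813e+00, -6.65952175e-02]), 'qd': array([-1.83854242e-04, -3.56418177e-04, -2.83437160e-04,  5.29475088e-05,
       -1.98257401e-03,  1.29167071e-03]), 'effort': array([-1.52943799e-04, -5.31795895e+01, -3.52743924e+01,  7.08987191e-02,
        2.42278964e-02, -4.57669034e-05]), 'eef_pos': array([185.84527524, 517.47836307, 302.07156947]), 'eef_rot': array([-3.14038604e+00, -9.72382535e-05,  2.79677320e+00]), 'wrist_force': array([ 0.51993392,  0.08253136, -0.57687285]), 'moment': array([-0.01949814,  0.0316783 ,  0.00725513]), 'finger_force': 0.0, 'finger_gap': 93.78322099274482}
top {'vfov': 57.96558821660475, 'cx': 253.9199544657785, 'cy': 198.2272889820795, 'k1': -0.021816178274014327, 'R': array([[ 0.01539   , -0.99978043,  0.0142214 ],
       [-0.99713403, -0.01639983, -0.07385645],
       [ 0.07407346, -0.01304399, -0.99716748]]), 't': array([ -11.78254816,  561.73163539, 1211.57737581])}
side {'vfov': 54.717072684154175, 'cx': 255.69691733414132, 'cy': 195.8043996820737, 'k1': -0.08154050645086486, 'R': array([[ 0.99284082, -0.11919492,  0.00772471],
       [-0.08594028, -0.75776469, -0.64684383],
       [ 0.08295401,  0.6415491 , -0.76258337]]), 't': array([-566.14017507,  109.77531108, 1163.38208929])}
{'vfov': 71.46069765821589, 'cx': 258.3074533696748, 'cy': 192.54016659902715, 'k1': -0.017337940957059213, 'R': array([[ 0.33782229,  0.94120904, -0.00128502],
       [ 0.90307859, -0.32375109,  0.2821955 ],
       [ 0.26518893, -0.09649241, -0.95935606]]), 't': array([-550.13682336,  -29.76760527,  393.48867379])}
```

View pics/top0b.png

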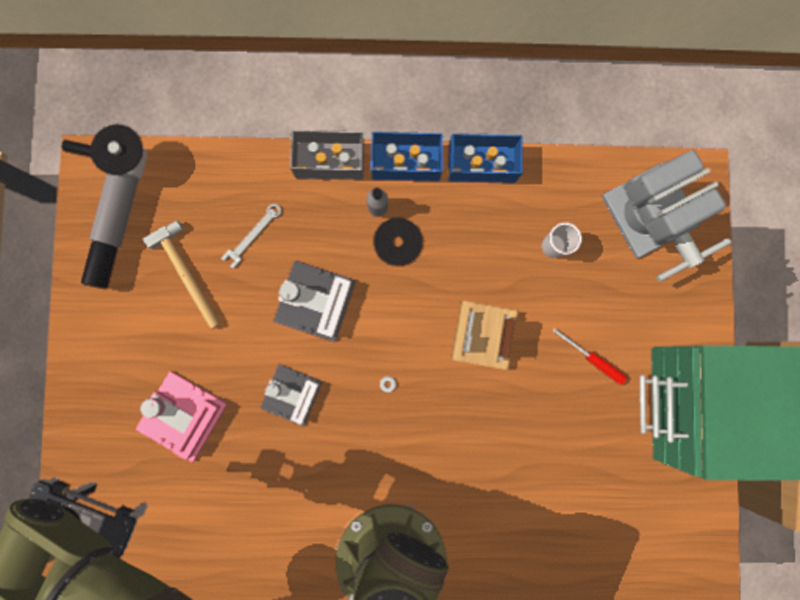

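View pics/side0b.png

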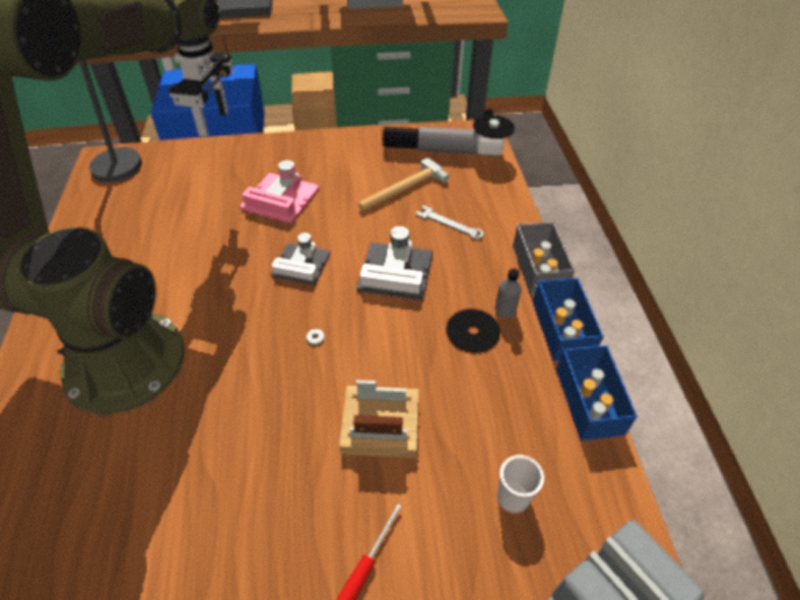

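Things like the jig in the top view (800x600): the large grey jig at (314,300), a small grey one at (292,395) and a pink one at (180,415). I choose the large grey one. There is only one rack, at (485,335), with the brown-gripped scraper in its right slot at (509,335) and the template in the left one at (470,330). Next I check both in one close crop.

```bash
python3 - <<'E'
import cv2,numpy as np
t=cv2.imread("pics/top0.png")
a=t[160:225,170:235];b=t[182:247,280:345]
f=lambda x:cv2.resize(x,(400,400),interpolation=cv2.INTER_CUBIC)
cv2.imwrite("pics/crop1.png",np.hstack([f(a),f(b)]))
E
```

```text
(no output)
```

View pics/crop1.png

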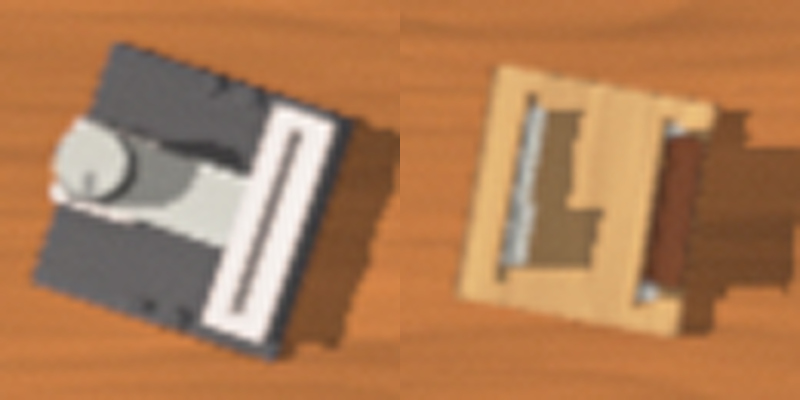

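The left crop shows the large grey jig: nut top at (93,160), slot from (295,135) to (238,310). The right crop shows the rack with the scraper's brown grip on the right (675,210) and the template on the left (525,190). This confirms the choice.

```bash
cat > h.py <<'E'
from cell import *
import cv2,numpy as np
from scipy.optimize import least_squares
from scipy.spatial.transform import Rotation as Ro
def K(m):
    f=192/np.tan(np.radians(m["vfov"]/2)); return f
def ray(m,u,v):
    f=K(m);d=np.array([(u-m["cx"])/f,(v-m["cy"])/f]);s=d.copy()
    for _ in range(20): s=d/(1+m["k1"]*(s@s))
    return m["R"].T@np.array([s[0],s[1],1]), -m["R"].T@m["t"]
def p2w(m,u,v,z):
    r,o=ray(m,u,v); return o+r*(z-o[2])/r[2]
def w2p(m,X):
    c=m["R"]@np.asarray(X,float)+m["t"]; s=c[:2]/c[2]; s=s*(1+m["k1"]*(s@s)); return s*K(m)+[m["cx"],m["cy"]]
def fit(local,world,g):
    "pose x,y,yaw of 2D local points"
    def e(p):
        c,s=np.cos(p[2]),np.sin(p[2]); return (local@np.array([[c,s],[-s,c]])+p[:2]-world).ravel()
    r=least_squares(e,g); return r.x,np.sqrt(np.mean(r.fun**2))
E
python3 - <<'E'
from h import *
m=camera_model("top")
s=400/65
def W(L,z,ox,oy): return np.array([p2w(m,ox+(x+.5)/s-.5,oy+(y+.5)/s-.5,z)[:2] for x,y in L])
A=lambda L,z:W(L,z,170,160); B=lambda L,z:W([(x-400,y) for x,y in L],z,280,182)
# image up=+x world, image left=+y
blk=A([(272,103),(342,122),(265,347),(203,323)],45)
base=A([(115,43),(352,120),(278,358),(35,283)],12)
slot=A([(295,135),(238,310)],45)
nut=A([(93,160)],77)
# jig local: nut at +y -> crop left = world +y ; crop top = +x
lb=np.array([(75,75),(75,-75),(-75,-75),(-75,75)],float)
print("base",fit(lb,base,[*base.mean(0),0]))
lk=np.array([(65,-33),(65,-67),(-65,-67),(-65,-33)],float)
print("blk",fit(lk,blk,[*base.mean(0),0]))
ll=np.vstack([lb,lk,[[54,-50],[-54,-50],[0,50]]]); 
p,r=fit(ll,np.vstack([base,blk,slot,nut]),[*base.mean(0),0]);print("all",p,r)
print("slot",slot.mean(0),"nut",nut)
rk=B([(498,67),(716,103),(683,335),(460,297)],32)
lr=np.array([(67.5,62.5),(67.5,-62.5),(-67.5,-62.5),(-67.5,62.5)])
q,r=fit(lr,rk,[*rk.mean(0),0]);print("rack",q,r)
g=B([(668,133),(710,140),(685,288),(645,280)],92);print("grip",g.mean(0))
R=lambda a:np.array([[np.cos(a),-np.sin(a)],[np.sin(a),np.cos(a)]])
print("scr by rack",q[:2]+R(q[2])@[0,-40],"slot",p[:2]+R(p[2])@[0,-50],"nut",p[:2]+R(p[2])@[0,50])
E
```

```text
base (array([ 5.81207659e+02,  1.85854469e+02, -2.87547258e-01]), np.float64(1.84864082575507))
blk (array([ 5.80421413e+02,  1.86039803e+02, -2.92921096e-01]), np.float64(2.321859176240306))
all [ 5.80986825e+02  1.86366284e+02 -2.92593619e-01] 2.045572093797723
slot [566.55688434 140.46920273] nut [[596.86589887 233.61977849]]
rack [ 5.08280454e+02 -2.02324016e+02 -1.49745300e-01] 1.2361280516094184
grip [ 501.71354013 -239.60015711]
scr by rack [ 502.31300299 -241.87638038] slot [566.56499587 138.49133373] nut [595.40865389 234.24123396]
```

Call:
carry_out(slide=[[0.42,-1,0],[0.42,-1,0],[0.42,-1,0],[0.42,-1,0],[0.42,-1,0],[0.42,-1,0],[0.42,-1,0]], dr=[[0,0,0.031],[0,0,0.031],[0,0,0.031],[0,0,0.031],[0,0,0.031],[0,0,0.031],[0,0,0.031]], gripper=[100,100,100,100,100,100,100], newtons=30)

```text
clock: 0.68
eef_pos: [291.4, 264.6, 302.6]
eef_rot: [-3.141, 0.0, 2.99]
wrist_force: [-0.2, 0.4, -0.2]
finger_gap: 94.0
finger_force: 0.0
```

Call:
carry_out(slide=[[0.42,-1,0],[0.42,-1,0],[0.42,-1,0],[0.42,-1,0],[0.42,-1,0],[0.42,-1,0],[0.42,-1,0]], dr=[[0,0,0],[0,0,0],[0,0,0],[0,0,0],[0,0,0],[0,0,0],[0,0,0]], gripper=[100,100,100,100,100,100,100])

```text
clock: 1.27
eef_pos: [396.6, 14.3, 302.6]
eef_rot: [-3.141, 0.0, 2.989]
wrist_force: [0.7, 0.9, -0.0]
finger_gap: 94.1
finger_force: 0.0
```

Call:
carry_out(slide=[[0.42,-1,0],[0.42,-1,0],[0.42,-1,0],[0.42,-1,0],[0.42,-1,0],[0.42,-1,0],[0.42,-1,0],[0.42,-1,0],[0.42,-1,0]], dr=[[0,0,0],[0,0,0],[0,0,0],[0,0,0],[0,0,0],[0,0,0],[0,0,0],[0,0,0],[0,0,0]], gripper=[100,100,100,100,100,100,100,100,100])

```text
clock: 2.02
eef_pos: [500.8, -233.0, 301.8]
eef_rot: [3.141, -0.001, 2.99]
wrist_force: [-0.1, -0.1, -0.3]
finger_gap: 94.1
finger_force: 0.0
```

```bash
python3 - <<'E'
from h import *
s=read_state(); print(s["clock"],s["eef_pos"],s["eef_rot"],s["joints"],s["wrist_force"])
m=camera_model("wrist");i=camera("wrist")
np.save("w1.npy",m,allow_pickle=True)
cv2.imwrite("pics/w1.png",cv2.resize(i[:,:,::-1],(800,600),interpolation=cv2.INTER_CUBIC))
p=np.array([502.1,-241,92])
c,sn=np.cos(-.15),np.sin(-.15)
for a,b in((42,9),(42,-9),(-42,-9),(-42,9)): print("grip pred px(800)",(w2p(m,p+[a*c-b*sn,a*sn+b*c,0])+.5)*800/512-.5)
E
```

```text
2.0167 [ 500.75490343 -232.95168981  301.75221062] [ 3.14092580e+00 -1.49469245e-03  2.99005656e+00] [-5.01777044e-01  3.06347011e-01  1.51473543e+00  1.17108257e-04
  1.32214298e+00 -1.92106569e+00] [-0.07833861 -0.10133838 -0.2833548 ]
grip pred px(800) [404.62926444 353.16887743]
grip pred px(800) [380.93755547 353.19799343]
grip pred px(800) [378.93831578 242.74069926]
grip pred px(800) [404.53385714 242.7025441 ]
```

View pics/w1.png

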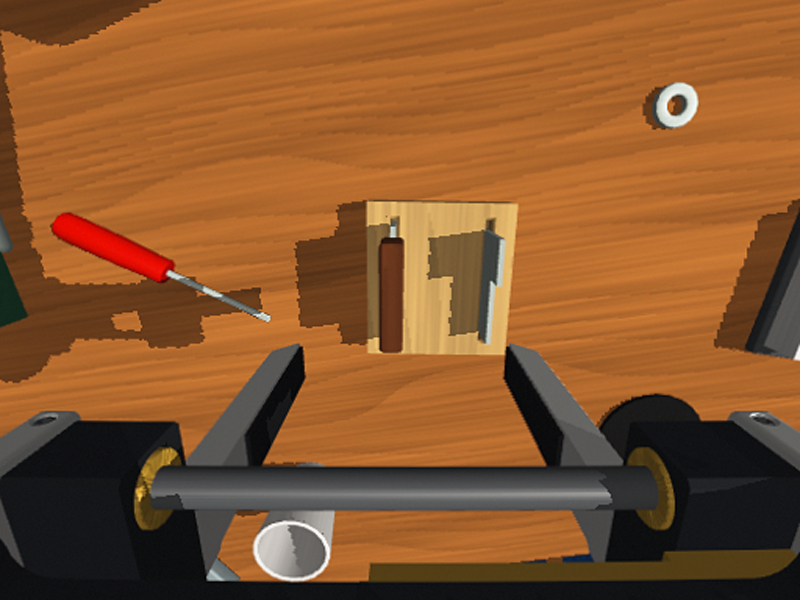

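The wrist view shows the brown grip's top at (380..405, 238..352), within about 2 mm of the prediction and with matching yaw. The template is at (490,285), well clear of the fingers. I descend now.

Call:
carry_out(slide=[[0,-0.032,-0.3],[0,-0.032,-0.3],[0,-0.032,-0.3],[0,-0.032,-0.45],[0,-0.032,-0.52],[0,-0.032,-0.6],[0,-0.032,-0.6],[0,-0.032,-0.6],[0,-0.032,-0.6]], dr=[[0,0,0],[0,0,0],[0,0,0],[0,0,0],[0,0,0],[0,0,0],[0,0,0],[0,0,0],[0,0,0]], gripper=[60,60,60,60,60,60,60,60,60])

```text
clock: 2.82
eef_pos: [501.6, -240.2, 155.0]
eef_rot: [-3.141, 0.002, 2.992]
wrist_force: [0.6, 1.0, 0.9]
finger_gap: 56.1
finger_force: 0.0
```

Call:
carry_out(slide=[[0,0,0],[0,0,0],[0,0,0],[0,0,0],[0,0,0],[0,0,0],[0,0,0],[0,0,0],[0,0,0],[0,0,0]], dr=[[0,0,0],[0,0,0],[0,0,0],[0,0,0],[0,0,0],[0,0,0],[0,0,0],[0,0,0],[0,0,0],[0,0,0]], gripper=[0,0,0,0,0,0,0,0,0,0], newtons=30)

```text
clock: 3.65
eef_pos: [500.8, -241.1, 152.6]
eef_rot: [-3.14, 0.0, 2.991]
wrist_force: [-0.2, -5.1, -2.7]
finger_gap: 17.7
finger_force: 30.0
```

Call:
carry_out(slide=[[0,0,0.04],[0,0,0.12],[0,0,0.24],[0,0,0.4],[0,0,0.5],[0,0,0.5],[0,0,0.5]], dr=[[0,0,0],[0,0,0],[0,0,0],[0,0,0],[0,0,0],[0,0,0],[0,0,0]], gripper=[0,0,0,0,0,0,0])

```text
clock: 4.23
eef_pos: [501.0, -240.4, 278.3]
eef_rot: [-3.141, 0.002, 2.992]
wrist_force: [-0.3, -0.1, -3.9]
finger_gap: 17.8
finger_force: 30.0
```

Call:
carry_out(slide=[[0.13,0.8,0],[0.13,0.8,0],[0.13,0.8,0],[0.13,0.8,0],[0.13,0.8,0],[0.13,0.8,0],[0.13,0.8,0]], dr=[[0,0,-0.0227],[0,0,-0.0227],[0,0,-0.0227],[0,0,-0.0227],[0,0,-0.0227],[0,0,-0.0227],[0,0,-0.0227]], gripper=[0,0,0,0,0,0,0])

```text
clock: 4.82
eef_pos: [533.1, -38.7, 275.7]
eef_rot: [-3.141, -0.003, 2.852]
wrist_force: [-0.7, -1.0, -2.2]
finger_gap: 17.8
finger_force: 30.0
```

Call:
carry_out(slide=[[0.13,0.6,0],[0.13,0.6,0],[0.13,0.6,0],[0.13,0.6,0],[0.13,0.6,0],[0.13,0.6,0],[0.13,0.6,0]], dr=[[0,0,0],[0,0,0],[0,0,0],[0,0,0],[0,0,0],[0,0,0],[0,0,0]], gripper=[0,0,0,0,0,0,0])

```text
clock: 5.4
eef_pos: [565.8, 108.2, 276.6]
eef_rot: [-3.141, -0.002, 2.848]
wrist_force: [-0.3, 0.1, -2.4]
finger_gap: 17.9
finger_force: 30.0
```

```bash
python3 - <<'E'
from h import *
s=read_state(); print(s["clock"],s["eef_pos"],s["eef_rot"],s["joints"],s["wrist_force"],s["moment"],s["finger_gap"])
m=camera_model("wrist");i=camera("wrist")
np.save("w2.npy",m,allow_pickle=True)
cv2.imwrite("pics/w2.png",cv2.resize(i[:,:,::-1],(800,600),interpolation=cv2.INTER_CUBIC))
P=lambda X:np.round((w2p(m,X)+.5)*800/512-.5,1)
a=-.2926;c,sn=np.cos(a),np.sin(a)
J=lambda x,y,z:P([581+x*c-y*sn,186.4+x*sn+y*c,z])
print("blk",[J(x,y,45) for x in(65,-65) for y in(-33,-67)]);print("slot",[J(x,-50,45) for x in(54,-54)]);print("nut",J(0,50,77))
t=s["eef_pos"]; 
print("scr edge",[P([t[0]+x*c,t[1]+x*sn,t[2]-140.5]) for x in(50,-50)], "edge z",t[2]-140.5)
E
```

```text
5.4 [565.80371347 108.21120906 276.56296858] [-3.14056470e+00 -1.56855059e-03  2.84791498e+00] [ 1.25482897e-01  3.79900286e-01  1.47611005e+00 -3.13057874e-04
  1.28743346e+00 -1.15154876e+00] [-0.33060272  0.13436488 -2.40082853] [-0.02425098  0.03987754  0.03813567] 17.875072326448777
blk [array([460. , 356.6]), array([418.5, 356.6]), array([466.5, 192.7]), array([420.1, 192.7])]
slot [array([439.6, 344.1]), array([442.9, 208. ])]
nut [587.3 289.7]
scr edge [array([403.2, 407.5]), array([402.9, 242.1])] edge z 136.06296858477583
```

View pics/w2.png

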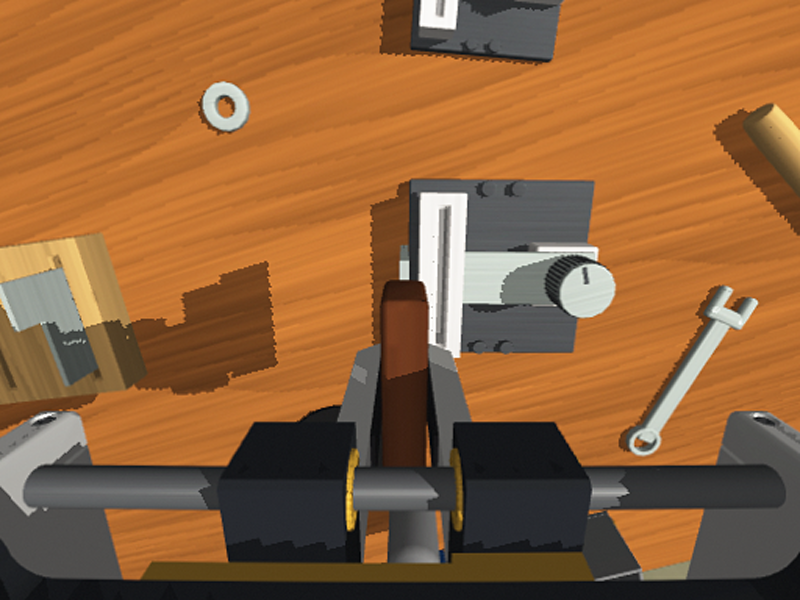

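The wrist view puts the block at (418..467,193) and the slot top at (445,207), both within about 2 px of prediction. The nut's top is at (584,290), with its index bar pointing up in the picture. The plate's end shows at (405,247). I take one enlarged crop to fix the offsets.

```bash
python3 - <<'E'
import cv2,numpy as np
t=cv2.imread("pics/w2.png")[180:370,370:480]
cv2.imwrite("pics/crop2.png",np.hstack([cv2.resize(t[:100],None,fx=3.6,fy=6,interpolation=cv2.INTER_CUBIC),cv2.resize(t[90:],None,fx=3.6,fy=6,interpolation=cv2.INTER_CUBIC)]))
E
```

```text
(no output)
```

View pics/crop2.png

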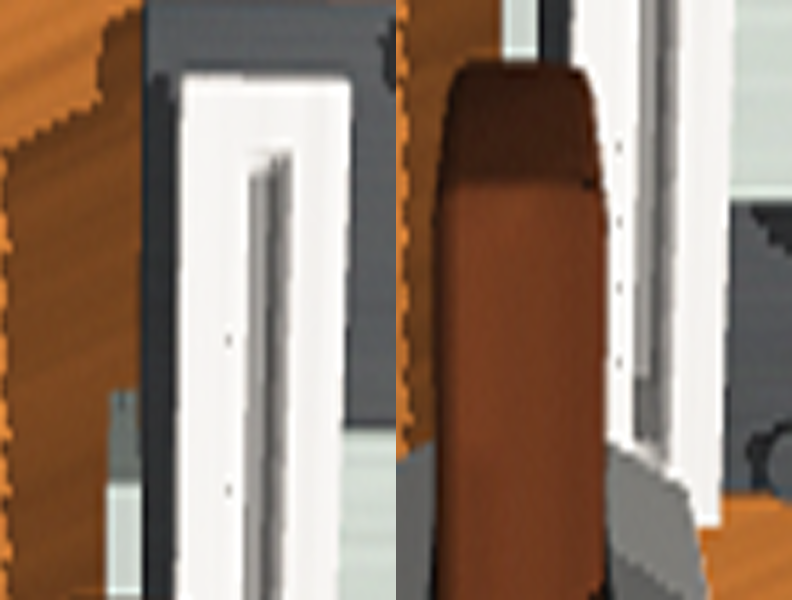

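```bash
python3 - <<'E'
from h import *
m=np.load("w2.npy",allow_pickle=True).item()
P=lambda X:np.round((w2p(m,X)+.5)*800/512-.5,1)
t=np.array([565.80,108.21,276.56]);a=2.848-np.pi;c,s=np.cos(a),np.sin(a)
L=lambda x,y,z:P(t+[x*c-y*s,x*s+y*c,z])
for d in(0,1,2,3): print(d,"edge bot",L(-50+d,0,-140.5),"plate top",L(-50+d,0,-95.5),"griptop",L(-42+d,9,-60.5),L(-42+d,-9,-60.5),"gripbot",L(-42+d,9,-95.5))
a=-.2926;c,s=np.cos(a),np.sin(a)
print("target",581+50*s,186.4-50*c)
E
```

```text
0 edge bot [403.  242.1] plate top [402.7 257.1] griptop [427.4 296.8] [377.2 296.8] gripbot [423.2 275.2]
1 edge bot [403.  243.9] plate top [402.7 259.4] griptop [427.4 299.5] [377.2 299.5] gripbot [423.2 277.4]
2 edge bot [403.  245.8] plate top [402.7 261.7] griptop [427.4 302.2] [377.2 302.1] gripbot [423.2 279.6]
3 edge bot [403.  247.6] plate top [402.7 263.9] griptop [427.3 304.8] [377.3 304.8] gripbot [423.1 281.8]
target 566.5778655071912 138.52514191487006
```

Call:
carry_out(slide=[[-0.004,0.123,0],[-0.004,0.123,-0.05],[-0.004,0.123,-0.2],[-0.004,0.123,-0.27],[-0.004,0.123,-0.304],[-0.004,0.123,-0.304],[-0.004,0.123,-0.304],[-0.004,0.123,-0.304]], dr=[[0,0,0],[0,0,0],[0,0,0],[0,0,0],[0,0,0],[0,0,0],[0,0,0],[0,0,0]], gripper=[0,0,0,0,0,0,0,0])

```text
clock: 6.12
eef_pos: [565.5, 139.9, 203.2]
eef_rot: [3.141, 0.002, 2.848]
wrist_force: [0.3, 0.5, -1.8]
finger_gap: 18.1
finger_force: 30.0
```

```bash
python3 - <<'E'
from h import *
s=read_state(); print(s["clock"],s["eef_pos"],s["eef_rot"],s["wrist_force"])
for n in("side","wrist"):
    i=camera(n); cv2.imwrite(f"pics/{n}3.png",i[:,:,::-1])
a=cv2.imread("pics/side3.png")[130:205,215:290]; b=cv2.imread("pics/wrist3.png")[100:300,160:360]
f=lambda x:cv2.resize(x,(400,400),interpolation=cv2.INTER_CUBIC)
cv2.imwrite("pics/c3.png",np.hstack([f(a),f(b)]))
E
```

```text
6.1167 [565.51841138 139.93160137 203.23903999] [3.14056315e+00 2.09290143e-03 2.84821105e+00] [ 0.28811285  0.48889263 -1.84264417]
```

View pics/c3.png

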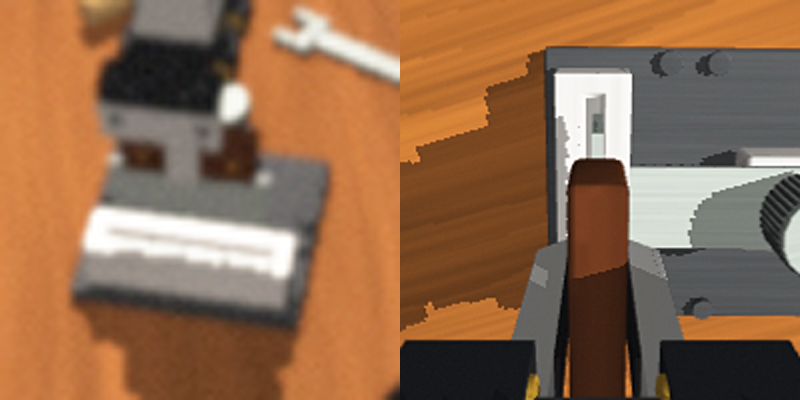

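The right crop shows the plate's end over the slot mouth at (597,120), with the mouth spanning (586..606). It sits about 1 mm toward +y, and part of that is unsettled motion. I lower it near the mouth and let it settle.

Call:
carry_out(slide=[[0,-0.002,-0.03],[0,-0.002,-0.05],[0,-0.002,-0.05],[0,-0.002,-0.05],[0,-0.002,-0.05],[0,-0.002,-0.05]], dr=[[0,0,0],[0,0,0],[0,0,0],[0,0,0],[0,0,0],[0,0,0]], gripper=[0,0,0,0,0,0])

```text
clock: 6.72
eef_pos: [565.0, 139.9, 189.3]
eef_rot: [3.142, 0.0, 2.849]
wrist_force: [-0.7, -0.6, -1.9]
finger_gap: 17.6
finger_force: 30.0
```

```bash
python3 - <<'E'
from h import *
s=read_state(); print(s["clock"],s["eef_pos"],s["eef_rot"],s["wrist_force"],s["moment"])
E
```

```text
6.7167 [564.96750051 139.92981674 189.2816937 ] [3.14150780e+00 1.92613648e-04 2.84902653e+00] [-0.6677984  -0.61728392 -1.85340702] [ 0.02712886 -0.01593676  0.0653606 ]
```

Call:
carry_out(slide=[[-0.001,-0.005,0],[-0.001,-0.005,-0.01],[-0.001,-0.005,-0.025],[-0.001,-0.005,-0.04],[-0.001,-0.005,-0.055],[-0.001,-0.005,-0.055],[-0.001,-0.005,-0.055]], dr=[[0,0,0],[0,0,0],[0,0,0],[0,0,0],[0,0,0],[0,0,0],[0,0,0]], gripper=[0,0,0,0,0,0,0])

```text
clock: 7.3
eef_pos: [564.6, 138.6, 175.1]
eef_rot: [-3.141, -0.001, 2.849]
wrist_force: [-0.3, 1.2, -1.6]
finger_gap: 17.9
finger_force: 30.0
```

```bash
python3 - <<'E'
from h import *
s=read_state(); print(s["clock"],s["eef_pos"],s["eef_rot"],s["wrist_force"],s["moment"])
E
```

```text
7.3 [564.56803803 138.64243912 175.05538728] [-3.14129954e+00 -5.47785391e-04  2.84899038e+00] [-0.29690983  1.22778374 -1.61846394] [-0.00282724 -0.0135233  -0.02573982]
```

Call:
carry_out(slide=[[0,0,-0.015],[0,0,-0.03],[0,0,-0.045],[0,0,-0.06],[0,0,-0.068],[0,0,-0.068],[0,0,-0.068]], dr=[[0,0,0],[0,0,0],[0,0,0],[0,0,0],[0,0,0],[0,0,0],[0,0,0]], gripper=[0,0,0,0,0,0,0])

```text
clock: 7.88
eef_pos: [564.6, 138.6, 158.3]
eef_rot: [-3.141, -0.0, 2.849]
wrist_force: [0.4, -0.6, -2.0]
finger_gap: 17.7
finger_force: 30.0
```

```bash
python3 - <<'E'
from h import *
s=read_state(); print(s["clock"],s["eef_pos"],s["eef_rot"],s["wrist_force"],s["moment"])
E
```

```text
7.8833 [564.63630033 138.64040571 158.30605626] [-3.14146519e+00 -1.78695215e-04  2.84905007e+00] [ 0.42892495 -0.56474718 -2.00455823] [ 0.02718706 -0.00573354 -0.02719047]
```

Call:
carry_out(slide=[[0,0,-0.003],[0,0,-0.005],[0,0,-0.005],[0,0,-0.005]], dr=[[0,0,0],[0,0,0],[0,0,0],[0,0,0]], gripper=[0,0,0,0])

```text
clock: 8.22
eef_pos: [564.8, 138.6, 157.5]
eef_rot: [3.141, 0.0, 2.849]
wrist_force: [0.1, -0.1, 2.4]
finger_gap: 17.9
finger_force: 30.0
```

Call:
carry_out(slide=[[0,0,0],[0,0,0],[0,0,0],[0,0,0],[0,0,0],[0,0,0.1],[0,0,0.25],[0,0,0.4],[0,0,0.4],[0,0,0.4]], dr=[[0,0,0],[0,0,0],[0,0,0],[0,0,0],[0,0,0],[0,0,0],[0,0,0],[0,0,0],[0,0,0],[0,0,0]], gripper=[55,55,55,55,55,55,55,55,55,55])

```text
clock: 9.05
eef_pos: [565.1, 138.7, 259.1]
eef_rot: [3.14, 0.004, 2.849]
wrist_force: [0.2, -0.4, -0.6]
finger_gap: 51.7
finger_force: 0.0
```

Call:
carry_out(slide=[[0.1,0.3,0.04],[0.1,0.3,0.04],[0.1,0.3,0.04],[0.1,0.3,0.04],[0.1,0.3,0.04],[0.1,0.3,0.04]], dr=[[0,0,0],[0,0,0],[0,0,0],[0,0,0],[0,0,0],[0,0,0]], gripper=[75,75,75,75,75,75])

```text
clock: 9.55
eef_pos: [589.4, 212.7, 266.2]
eef_rot: [-3.141, -0.001, 2.848]
wrist_force: [-0.2, 0.1, 0.5]
finger_gap: 70.3
finger_force: 0.0
```

```bash
python3 - <<'E'
from h import *
s=read_state(); print(s["clock"],s["eef_pos"],s["eef_rot"],s["joints"],s["wrist_force"])
m=camera_model("wrist");i=camera("wrist")
np.save("w4.npy",m,allow_pickle=True)
cv2.imwrite("pics/w4.png",cv2.resize(i[:,:,::-1],(800,600),interpolation=cv2.INTER_CUBIC))
P=lambda X:np.round((w2p(m,X)+.5)*800/512-.5,1)
a=-.2926;c,sn=np.cos(a),np.sin(a)
J=lambda x,y,z:P([581+x*c-y*sn,186.4+x*sn+y*c,z])
print("griptop z97",[J(x,y,97) for x in(42,-42) for y in(-41,-59)]);print("plate end z62",J(-50,-50,62))
for z in(77,77.5): print("nut",J(0,50,z),[J(21*np.cos(q),50+21*np.sin(q),z) for q in(0,1.57,3.14,4.71)])
print("base",[J(x,y,12) for x in(75,-75) for y in(75,-75)])
E
```

```text
9.55 [589.39822968 212.68781739 266.18632581] [-3.14059270e+00 -1.28092982e-03  2.84816653e+00] [ 2.87905914e-01  5.00518393e-01  1.32832352e+00 -1.36756721e-04
  1.31437036e+00 -9.89430138e-01] [-0.24154122  0.06599824  0.47026066]
griptop z97 [array([300.2, 373.4]), array([273.2, 373.4]), array([290.4, 247.7]), array([261. , 247.8])]
plate end z62 [289.9 228. ]
nut [436.1 304.3] [array([435.5, 333.2]), array([466.9, 304.3]), array([436.8, 274.2]), array([405.3, 304.2])]
nut [436.2 304.5] [array([435.5, 333.4]), array([467. , 304.5]), array([436.9, 274.4]), array([405.3, 304.4])]
base [array([457.3, 364.4]), array([287.5, 364.4]), array([464. , 188.5]), array([272.5, 188.8])]
```

View pics/w4.png

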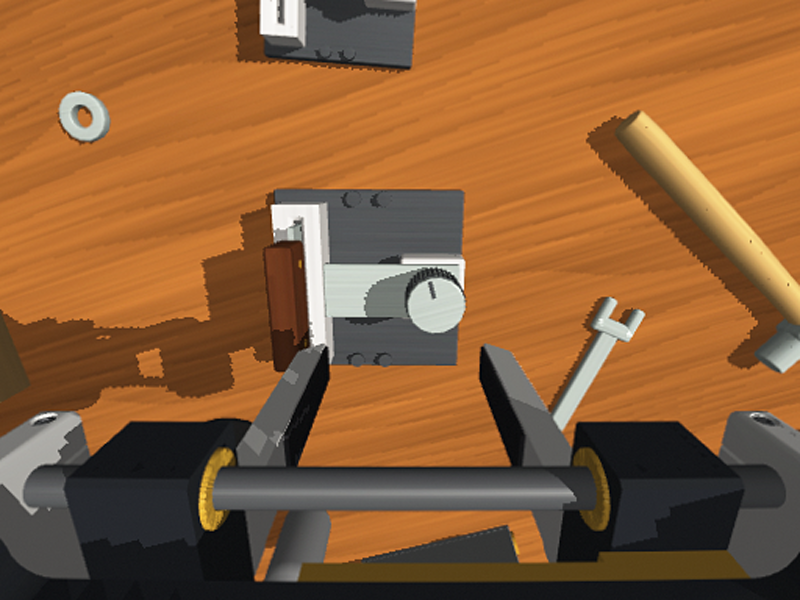

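The scraper's grip is at (263..293, 245..371), matching the prediction for fully home. The nut's top centre is at (436,304), also as predicted. The bar points to about (430,280), which puts nut_turn near 3.35.

Call:
carry_out(slide=[[0.024,0.086,0],[0.024,0.086,0],[0.024,0.086,0],[0.024,0.086,0],[0.024,0.086,0],[0.024,0.086,0],[0.024,0.086,0],[0.024,0.086,0],[0.024,0.086,0],[0.024,0.086,0]], dr=[[0,0,0.19],[0,0,0.19],[0,0,0.19],[0,0,0.19],[0,0,0.19],[0,0,0.19],[0,0,0.19],[0,0,0.19],[0,0,0.19],[0,0,0.19]], gripper=[75,75,75,75,75,75,75,75,75,75])

```text
clock: 10.43
eef_pos: [595.6, 234.2, 267.1]
eef_rot: [3.142, -0.0, -2.234]
wrist_force: [-0.7, 0.8, -0.6]
finger_gap: 70.6
finger_force: 0.0
```

```bash
python3 - <<'E'
from h import *
s=read_state(); print(s["clock"],s["eef_pos"],s["eef_rot"],s["joints"][5])
E
```

```text
10.4333 [595.63604261 234.15672509 267.06811456] [ 3.14150988e+00 -1.91254035e-04 -2.23448528e+00] -2.160540412631224
```

Call:
carry_out(slide=[[0,0,-0.12],[0,0,-0.25],[0,0,-0.35],[0,0,-0.42],[0,0,-0.483],[0,0,-0.483],[0,0,-0.483]], dr=[[0,0,0],[0,0,0],[0,0,0],[0,0,0],[0,0,0],[0,0,0],[0,0,0]], gripper=[75,75,75,75,75,75,75])

```text
clock: 11.02
eef_pos: [595.6, 234.4, 146.2]
eef_rot: [3.141, -0.001, -2.241]
wrist_force: [0.2, -0.2, 0.0]
finger_gap: 70.4
finger_force: 0.0
```

Call:
carry_out(slide=[[0,0,0],[0,0,0],[0,0,0],[0,0,0],[0,0,0],[0,0,0],[0,0,0]], dr=[[0,0,0],[0,0,0],[0,0,0],[0,0,0],[0,0,0],[0,0,0],[0,0,0]], gripper=[0,0,0,0,0,0,0], newtons=40)

```text
clock: 11.6
eef_pos: [596.5, 234.5, 147.2]
eef_rot: [-3.139, 0.001, -2.241]
wrist_force: [5.9, -4.2, 1.4]
finger_gap: 39.2
finger_force: 40.0
```

```bash
python3 - <<'E'
from h import *
s=read_state(); print(s["clock"],s["eef_pos"],s["eef_rot"],s["joints"][5],s["wrist_force"],s["moment"])
E
```

```text
11.6 [596.51583313 234.52309366 147.16872366] [-3.13918377e+00  1.36075379e-03 -2.24077162e+00] -2.1531790675734386 [ 5.94292833 -4.16616766  1.38620553] [-0.68697722 -0.90598564 -0.03613639]
```

Call:
carry_out(slide=[[0.003,-0.002,0],[0.003,-0.002,-0.001],[0.003,-0.002,-0.001],[0.003,-0.002,-0.002],[0.003,-0.002,-0.002],[0.003,-0.002,-0.003],[0.003,-0.002,-0.003],[0.003,-0.002,-0.004],[0.003,-0.002,-0.004],[0.003,-0.002,-0.005]], dr=[[0,0,-0.019],[0,0,-0.038],[0,0,-0.057],[0,0,-0.076],[0,0,-0.095],[0,0,-0.114],[0,0,-0.133],[0,0,-0.152],[0,0,-0.171],[0,0,-0.19]], gripper=[0,0,0,0,0,0,0,0,0,0])

```text
clock: 12.43
eef_pos: [597.3, 233.2, 145.9]
eef_rot: [-3.14, 0.003, 2.843]
wrist_force: [2.5, -12.1, 4.4]
finger_gap: 39.3
finger_force: 40.0
```

```bash
cat > st.py <<'E'
from cell import *
import numpy as np
s=read_state(); print(s["clock"],s["eef_pos"].round(2),"yaw",s["eef_rot"][2].round(4),"j6",s["joints"][5].round(3),s["wrist_force"].round(1),s["moment"].round(3),"gap",round(s["finger_gap"],1),s["finger_force"])
E
python3 st.py
```

```text
12.4333 [597.25 233.21 145.88] yaw 2.8427 j6 -0.955 [  2.5 -12.1   4.4] [-2.232 -0.609  0.108] gap 39.3 39.98098611831665
```

Call:
carry_out(slide=[[0.001,-0.005,0],[0.001,-0.005,-0.001],[0.001,-0.005,-0.001],[0.001,-0.005,-0.002],[0.001,-0.005,-0.002],[0.001,-0.005,-0.003],[0.001,-0.005,-0.003],[0.001,-0.005,-0.004],[0.001,-0.005,-0.004],[0.001,-0.005,-0.005]], dr=[[0,0,-0.019],[0,0,-0.038],[0,0,-0.057],[0,0,-0.076],[0,0,-0.095],[0,0,-0.114],[0,0,-0.133],[0,0,-0.152],[0,0,-0.171],[0,0,-0.19]], gripper=[0,0,0,0,0,0,0,0,0,0])

```text
clock: 13.27
eef_pos: [596.5, 232.1, 144.5]
eef_rot: [-3.14, 0.002, 1.649]
wrist_force: [-6.9, -12.3, 10.6]
finger_gap: 39.2
finger_force: 40.0
```

```bash
python3 st.py
```

```text
13.2667 [596.53 232.09 144.52] yaw 1.649 j6 0.237 [ -6.9 -12.3  10.6] [-2.285  1.324  0.053] gap 39.2 39.99046862125397
```

Call:
carry_out(slide=[[0,0,0],[0,0,0],[0,0,0],[0,0,0]], dr=[[0,0,0],[0,0,0],[0,0,0],[0,0,0]], gripper=[55,55,55,55])

```text
clock: 13.6
eef_pos: [596.7, 233.5, 143.9]
eef_rot: [3.141, -0.0, 1.656]
wrist_force: [0.8, 0.2, 0.1]
finger_gap: 51.7
finger_force: 0.0
```

```bash
python3 st.py
```

```text
13.6 [596.68 233.51 143.93] yaw 1.6565 j6 0.23 [0.8 0.2 0.1] [-0.073  0.056  0.024] gap 51.7 0.0
```

Call:
carry_out(slide=[[-0.002,-0.005,0.001],[-0.002,-0.005,0.001],[-0.002,-0.005,0.001],[-0.002,-0.005,0.001],[-0.002,-0.005,0.001],[-0.002,-0.005,0.001]], dr=[[0,0,0],[0,0,0],[0,0,0],[0,0,0],[0,0,0],[0,0,0]], gripper=[55,55,0,0,0,0])

```text
clock: 14.1
eef_pos: [596.2, 232.1, 144.1]
eef_rot: [-3.142, -0.0, 1.655]
wrist_force: [-0.0, 0.9, 0.3]
finger_gap: 39.1
finger_force: 40.0
```

```bash
python3 st.py
```

```text
14.1 [596.15 232.13 144.13] yaw 1.6552 j6 0.23 [-0.   0.9  0.3] [-0.081  0.061  0.009] gap 39.1 40.00009596347809
```

Call:
carry_out(slide=[[0,0,0],[0,0,-0.001],[0,0,-0.001],[0,0,-0.002],[0,0,-0.002],[0,0,-0.003],[0,0,-0.003],[0,0,-0.003]], dr=[[0,0,-0.016],[0,0,-0.032],[0,0,-0.048],[0,0,-0.064],[0,0,-0.08],[0,0,-0.096],[0,0,-0.112],[0,0,-0.112]], gripper=[0,0,0,0,0,0,0,0])

```text
clock: 14.77
eef_pos: [595.7, 232.3, 143.3]
eef_rot: [-3.14, 0.001, 0.947]
wrist_force: [-4.6, 0.6, 2.6]
finger_gap: 39.5
finger_force: 40.0
```

```bash
python3 st.py
```

```text
14.7667 [595.73 232.28 143.34] yaw 0.9469 j6 0.938 [-4.6  0.6  2.6] [ 0.107  1.116 -0.069] gap 39.5 40.00187873840332
```

Call:
carry_out(slide=[[0,0,0],[0,0,0],[0,0,0]], dr=[[0,0,-0.01],[0,0,-0.016],[0,0,-0.016]], gripper=[0,0,0])

```text
clock: 15.02
eef_pos: [595.7, 232.3, 143.3]
eef_rot: [-3.14, 0.001, 0.852]
wrist_force: [-5.4, 0.9, 1.5]
finger_gap: 39.6
finger_force: 40.0
```

```bash
python3 st.py
```

```text
15.0167 [595.69 232.33 143.26] yaw 0.8524 j6 1.033 [-5.4  0.9  1.5] [ 0.196  1.176 -0.027] gap 39.6 40.00120460987091
```

Call:
carry_out(slide=[[0,0,0],[0,0,0],[0,0,0]], dr=[[0,0,-0.01],[0,0,-0.016],[0,0,-0.016]], gripper=[0,0,0])

```text
clock: 15.27
eef_pos: [595.6, 232.4, 143.2]
eef_rot: [-3.14, 0.001, 0.752]
wrist_force: [-5.7, 1.7, 1.2]
finger_gap: 39.6
finger_force: 40.0
```

```bash
python3 st.py
```

```text
15.2667 [595.64 232.4  143.18] yaw 0.7519 j6 1.133 [-5.7  1.7  1.2] [ 0.321  1.204 -0.035] gap 39.6 40.00099718570709
```

Call:
carry_out(slide=[[0,0,-0.001],[0,0,-0.001],[0,0,-0.001]], dr=[[0,0,-0.01],[0,0,-0.016],[0,0,-0.016]], gripper=[0,0,0])

```text
clock: 15.52
eef_pos: [595.6, 232.5, 143.0]
eef_rot: [-3.14, 0.001, 0.652]
wrist_force: [-6.2, 3.0, 3.2]
finger_gap: 39.7
finger_force: 40.0
```

```bash
python3 st.py
```

```text
15.5167 [595.57 232.45 143.03] yaw 0.6517 j6 1.233 [-6.2  3.   3.2] [0.253 1.403 0.161] gap 39.7 40.00137269496918
```

Call:
carry_out(slide=[[0,0,0],[0,0,0],[0,0,0]], dr=[[0,0,-0.008],[0,0,-0.008],[0,0,-0.008]], gripper=[0,0,0])

```text
clock: 15.77
eef_pos: [595.6, 232.5, 143.0]
eef_rot: [-3.141, 0.001, 0.605]
wrist_force: [-7.3, 1.5, 2.8]
finger_gap: 39.5
finger_force: 40.0
```

```bash
python3 st.py
```

```text
15.7667 [595.57 232.53 143.04] yaw 0.6048 j6 1.281 [-7.3  1.5  2.8] [0.362 1.339 0.945] gap 39.5 40.000855922698975
```

Call:
carry_out(slide=[[0,0,0],[0,0,0],[0,0,0]], dr=[[0,0,-0.008],[0,0,-0.008],[0,0,-0.008]], gripper=[0,0,0])

```text
clock: 16.02
eef_pos: [595.1, 232.2, 143.0]
eef_rot: [-3.14, 0.003, 0.554]
wrist_force: [-11.9, -1.0, 6.0]
finger_gap: 39.5
finger_force: 40.0
```

```bash
python3 st.py
```

```text
16.0167 [595.14 232.24 143.02] yaw 0.5537 j6 1.332 [-11.9  -1.    6. ] [-0.206  2.403  0.305] gap 39.5 40.00292122364044
```

The nut has bottomed: the moment jumped to 0.95 N m at yaw 0.605, then the pads slipped. I regrip it unloaded to get a clean zero.

Call:
carry_out(slide=[[0,0,0],[0,0,0],[0,0,0],[0,0,0]], dr=[[0,0,0],[0,0,0],[0,0,0],[0,0,0]], gripper=[55,55,55,55])

```text
clock: 16.35
eef_pos: [596.3, 232.1, 143.2]
eef_rot: [3.141, -0.0, 0.55]
wrist_force: [-0.5, 0.2, -0.7]
finger_gap: 52.0
finger_force: 0.0
```

```bash
python3 st.py
```

```text
16.35 [596.31 232.06 143.17] yaw 0.5504 j6 1.334 [-0.5  0.2 -0.7] [-0.022  0.194  0.027] gap 52.0 0.0
```

Call:
carry_out(slide=[[-0.001,0.004,0],[-0.001,0.004,0],[-0.001,0.004,0],[-0.001,0.004,0],[-0.001,0.004,0],[-0.001,0.004,0]], dr=[[0,0,0],[0,0,0],[0,0,0],[0,0,0],[0,0,0],[0,0,0]], gripper=[55,55,0,0,0,0])

```text
clock: 16.85
eef_pos: [596.0, 233.1, 143.2]
eef_rot: [3.141, -0.0, 0.549]
wrist_force: [0.5, -1.2, -0.5]
finger_gap: 39.0
finger_force: 40.0
```

```bash
python3 st.py
```

```text
16.85 [595.97 233.05 143.17] yaw 0.5493 j6 1.337 [ 0.5 -1.2 -0.5] [-0.156 -0.039 -0.069] gap 39.0 39.999874234199524
```

Call:
carry_out(slide=[[0,0,0],[0,0,0],[0,0,0]], dr=[[0,0,-0.003],[0,0,-0.003],[0,0,-0.003]], gripper=[0,0,0])

```text
clock: 17.1
eef_pos: [596.0, 233.0, 143.1]
eef_rot: [3.141, -0.0, 0.53]
wrist_force: [1.2, -0.9, -0.7]
finger_gap: 39.2
finger_force: 40.0
```

```bash
python3 st.py
```

```text
17.1 [595.95 233.04 143.14] yaw 0.5305 j6 1.356 [ 1.2 -0.9 -0.7] [-0.299 -0.059  0.289] gap 39.2 39.99986708164215
```

Bottoming is confirmed: the moment rises at once, with the zero at yaw about 0.546. Now I back off to yaw about 2.12, rising 1.6 mm.

Call:
carry_out(slide=[[0,0,0],[0,0,0.001],[0,0,0.001],[0,0,0.002],[0,0,0.002],[0,0,0.003],[0,0,0.003],[0,0,0.004],[0,0,0.004],[0,0,0.005]], dr=[[0,0,0.019],[0,0,0.038],[0,0,0.057],[0,0,0.076],[0,0,0.095],[0,0,0.114],[0,0,0.133],[0,0,0.152],[0,0,0.171],[0,0,0.19]], gripper=[0,0,0,0,0,0,0,0,0,0])

```text
clock: 17.93
eef_pos: [596.0, 233.0, 144.4]
eef_rot: [3.141, -0.0, 1.73]
wrist_force: [1.1, -1.0, -1.3]
finger_gap: 39.3
finger_force: 40.0
```

Call:
carry_out(slide=[[0,0,0],[0,0,0.001],[0,0,0.0015],[0,0,0.0015],[0,0,0.0015],[0,0,0.0015]], dr=[[0,0,0.019],[0,0,0.038],[0,0,0.057],[0,0,0.0632],[0,0,0.0632],[0,0,0.0632]], gripper=[0,0,0,0,0,0])

```text
clock: 18.43
eef_pos: [596.0, 233.0, 144.8]
eef_rot: [3.141, 0.0, 2.119]
wrist_force: [2.5, -0.8, -1.0]
finger_gap: 39.2
finger_force: 40.0
```

```bash
python3 st.py; python3 - <<'E'
from h import *
ims={n:camera(n) for n in("side","wrist")}
a=ims["side"][130:205,215:290,::-1]; b=ims["wrist"][60:360,106:406,::-1]
f=lambda x:cv2.resize(x,(400,400),interpolation=cv2.INTER_CUBIC)
cv2.imwrite("pics/c5.png",np.hstack([f(a),f(b)]))
E
```

```text
18.4333 [596.01 233.04 144.77] yaw 2.1194 j6 -0.233 [ 2.5 -0.8 -1. ] [-0.295 -0.5    0.045] gap 39.2 39.99939143657684
```

View pics/c5.png

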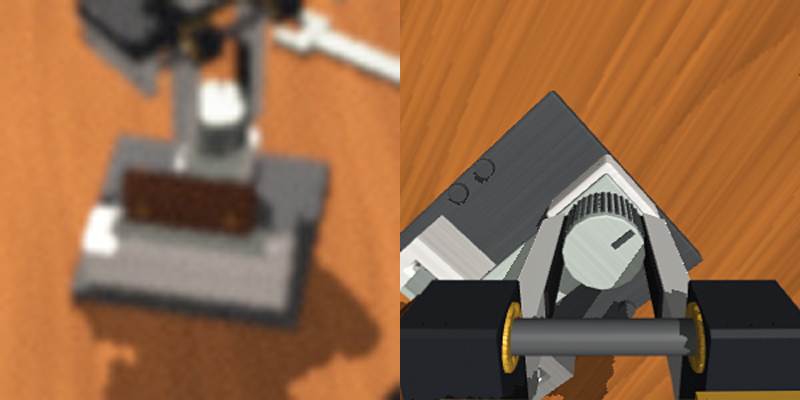

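The scraper stands upright and home in the left crop. In the right crop the nut is held and its bar runs from (613,245) to (633,233). I check the bar's angle by projection.

```bash
python3 - <<'E'
from h import *
m=camera_model("wrist"); s=4/3
W=lambda x,y,z:p2w(m,106+(x-400+.5)/s-.5,60+(y+.5)/s-.5,z)
for z in(75.6,77.5):
    a,b,c=W(613,245.5,z),W(634,234,z),W(602,252,z)
    d=(b-a)[:2]; print(a,b,"theta",np.arctan2(d[1],d[0])+.2926)
    N=np.array([596,233.]); d=b[:2]-N; print(np.arctan2(d[1],d[0])+.2926, np.linalg.norm(d))
E
```

```text
[598.07402936 239.40832837  75.6       ] [603.31527344 249.59394107  75.6       ] theta 1.3881581853736022
1.4481858937647767 18.13483128013867
[597.51217727 240.21587898  77.5       ] [602.68798473 250.27432492  77.5       ] theta 1.3881581853735998
1.4940048094434661 18.523807418530346
```

```bash
python3 - <<'E'
from h import *
m=camera_model("wrist"); i=camera("wrist"); g=cv2.cvtColor(i,cv2.COLOR_RGB2GRAY)
x0,y0=258,228; r=g[y0:252,x0:288].astype(int); print(r)
E
```

```text
[[200 200 197 199 199 201 202 199 196 197 199 200 201 200 200 199 200 203
  211 218 203 163 149 144  87  68  40  58  56  43]
 [200 198 200 198 198 199 200 201 199 197 197 199 200 200 200 199 200 198
  201 208 214 210 169 153 142  87  62  57  61  56]
 [200 200 200 199 197 198 198 201 202 199 197 197 198 200 199 200 200 199
  198 199 203 211 212 187 157 140  83  55  59  55]
 [199 200 200 199 198 197 199 200 199 202 199 197 196 197 200 200 200 200
  200 204 204 206 211 214 200 140  70  58  62  57]
 [198 200 199 199 199 199 197 197 199 200 200 198 197 197 198 201 200 201
  206 197 106 116 208 208 212 193 130  70  77  60]
 [198 199 200 199 199 200 198 197 198 200 200 200 198 197 198 199 204 209
  195  64  58  75 128 208 211 210 150  97  71  58]
 [198 198 198 200 200 199 198 198 197 197 200 200 200 198 198 201 194 103
   51  72  74  72  76 129 208 210 193 137 113  48]
 [198 198 197 198 199 198 200 199 198 197 198 200 200 201 203 195 103  50
   73  75  75  75  70  79 147 208 207 161 120  34]
 [200 199 198 197 197 200 199 199 199 198 197 197 202 206 197 104  52  73
   75  75  74  73  84 156 
[... 1200 characters left out ...]
203 199 197 197 197 197
  198 197 197 197 199 199 198 197 201 191 101 110]
 [194 195 197 198 196 197 199 202 200 180 208 204 201 196 196 197 197 197
  197 197 197 197 197 199 200 200 186  97 108 111]
 [193 195 196 196 198 197 196 199 202 203 201 201 200 197 196 196 197 197
  198 197 197 198 197 198 200 203 192 104 108 111]
 [196 193 193 197 196 197 196 195 196 199 201 200 200 200 198 196 196 197
  197 197 197 197 197 199 201 190 101 106 109 109]
 [197 196 194 195 196 197 197 196 196 197 199 200 200 199 198 198 195 196
  196 197 198 198 198 202 189 100 106 109 108 109]
 [195 195 195 193 193 196 197 197 195 195 197 198 200 200 199 200 198 197
  196 196 197 197 198 187 100 106 108 110 110 110]]
```

```bash
python3 - <<'E'
from h import *
m=camera_model("wrist")
W=lambda c,r:p2w(m,258+c,228+r,76)[:2]
for A,B in(((6.8,14),(18.9,5)),((12.2,17),(24.3,7)),((7.3,14),(17.0,6)),((14,15),(23.7,7))):
    d=W(*B)-W(*A); print(np.arctan2(d[1],d[0])+.2926)
E
python3 st.py
```

```text
1.5319581113655725
1.5888412709698374
1.5836812851039228
1.5874647165389242
18.5833 [596.   233.05 144.74] yaw 2.1199 j6 -0.234 [ 1.7 -1.2 -1.4] [-0.275 -0.576  0.029] gap 38.9 39.99967932701111
```

The bar's edges, fitted from the pixels, give about 1.58 rad, and the tool's yaw change gives 1.574. The nut is backed off a quarter turn and held, and the scraper is home and free, so I hand in.

```bash
python3 -c "
from cell import *
print(sign_off())"
```

```text
the job is handed in; nothing more can be done
None
```

The scraper is upright and home in the large grey jig's slot and let go; the nut was bottomed, backed off a quarter turn (about 1.57 rad) and is still held between the fingers, and the job was handed in at about 18.6 s.

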